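# Draw out a stuck dish carrier with the service pin

## Task

The little dish reader has lost its drive with the dish carrier stopped somewhere inside, and the carrier has to be brought out by hand. Take the service pin out of its tool block, stand it in the slot of the reader's cover and feel along the carrier's rail underneath with light pressure until it drops fully home into the blind hole; then draw the carrier out towards the front of the reader with the pin until it meets its stop, and leave the pin standing in the hole. Go gently: never press or pull on the reader through the pin with more than 25 N, and leave the beaker, the timer and the marker pen where they are.

Things in the scene. Friction and masses are not known exactly. Their poses are not given: they have to be found in the camera images.
- reader: white benchtop dish reader, a flat box 260 mm long (x), 140 mm wide (y), 66 mm high, fixed to the bench; origin at the centre of its underside, z up; its front, with the opening for the carrier, faces its own -x. Flat cover 8 mm thick, top at z = 66 mm, with one straight slot. Inside, the carrier slides along x only (92 mm in all), takes about 9 N to move, more if moved fast, and stays where left.
- slot_front (a point): front end of the slot, on top of the cover, mid-width (reader frame x = -86, y = -45, z = 66 mm). The slot is 11 mm wide, 106 mm long. Under all of it, 3 mm below the cover, lies the flat dark steel rail of the carrier, its top at z = 55 mm. In the rail, on the slot's middle line, is one unmarked blind hole, 9.5 mm in diameter with a 1 mm chamfer, 14 mm deep (bottom at z = 41 mm).
- slot_rear (a point): rear end of the same slot, on top of the cover (reader frame x = 20, y = -45, z = 66 mm). The carrier is not measured: at the start its hole is at an unknown x between -22 and +13 mm in the reader's frame, that is 7 to 42 mm ahead of the slot's rear end.
- reader_load (a point): the bottom of the blind hole when the carrier is drawn out to its front stop (reader frame x = -79, y = -45, z = 41 mm); the pin's foot stands here at the end
- tool_block: grey metal block 70 mm (x) by 44 mm (y) by 30 mm high, fixed to the bench, origin at the centre of its underside. The pin stands upright in a blind socket 22 mm deep, 10 mm wide, at its x = -16 mm; a short hex key with a low black cap, 14 mm wide, top at z = 41 mm, sits fixed at its x = +20 mm.
- pin: service pin, upright in the block, 73 mm long, about 60 g: steel shaft 8 mm in diameter, 29 mm long, its foot tapered over the last 3 mm; on it a straight black round knob 20 mm in diameter, from 29 to 73 mm above the foot. Origin at the centre of the foot, z towards the knob. Fully home in the rail's hole, its knob begins 4 mm above the cover.
- pin_tip (a point): centre of the pin's foot, the same point as the pin's origin
- pin_knob (a point): on the pin's axis, 57 mm above its foot, a good height to grip the knob
- beaker: clear beaker 68 mm in diameter, 90 mm high; bystander, origin at the centre of its underside
- timer: small bench timer, 74 x 62 x 19 mm; bystander, origin at the centre of its underside
- marker: marker pen 139 mm long, 14 mm thick, lying along its y; bystander, origin at its underside

How it is judged:
On the way:
1. the pin has dropped home into the blind hole of the carrier's rail: upright in the slot with its foot within 3.5 mm of the bottom of the hole (z of pin_tip in the frame of reader between 0.036 and 0.0445 m and y of pin_tip in the frame of reader between -0.051 and -0.039 m and x of pin_tip in the frame of reader between -0.086 and 0.02 m and angle between pin's own z axis and vertical below 0.2 rad), for 0.2 s.
At the end, for the whole second after the job is handed in: The carrier is drawn out to its front stop and the pin stands released and at rest in its hole: the pin's foot is within 4 mm (horizontally) of the load point, within 3.5 mm of the bottom of the hole, and the pin leans less than 0.2 rad (horizontal distance between pin_tip and reader_load below 0.004 m and z of pin_tip in the frame of reader below 0.0445 m and angle between pin's own z axis and vertical below 0.2 rad and linear speed of pin below 0.01 m/s); the robot touches nothing.
It fails at once if the pin pressed, jammed or dragged against the reader with more than 25 N (contact force between pin and reader above 25 N).
It fails at once if the beaker shifted by more than 30 mm (distance of beaker from where it was at the start of the episode above 0.03 m).
It fails at once if the timer shifted by more than 30 mm (distance of timer from where it was at the start of the episode above 0.03 m).
It fails at once if the marker pen shifted by more than 30 mm (distance of marker from where it was at the start of the episode above 0.03 m).
It also fails if it takes over 72 s, if anything falls off the work surface, if the arm or the gripper's body presses on something with over 40 N, if the wrist force passes 120 N, or if a joint passes its speed limit or range.

## Robot

A 6-joint arm with a two-finger parallel gripper is mounted at the origin on a cart in front of the work surface, level with it; the furniture and walls round the work are solid. World frame = base frame: x ahead of the robot, y to its left, z up, the work surface at z = 0. Lengths are in m, angles in rad, forces in N, time in s.
With the tool pointing down it reaches from about 0.35 to 0.775 m from the base axis. Payload 5.5 kg.
Tool frame: the origin (TCP) lies on the centre line of the jaws, within the pads' length; the fingertips stand 11 mm ahead of it and the grasp point (between the pads) lies 8 mm behind it; z points along the fingers, y is the line along which they close (so a half turn about z gives the same grasp; the last joint's range is limited). The gripper opens to 85 mm and grips with 20 to 120 N. Pads are 22 mm wide; open, the fingers measure 114 mm over their backs; the gripper's body (76 mm by 85 mm) begins 54 mm behind the grasp point. The pads swing forward as they close: fully open they stand 13 mm farther back than shut.
Start: joints at [-1.274, 0.313, 0.046, 1.304, 0, 1.431], TCP at [0.243, -0.521, 0.242] pointing down, gripper open.
Joint ranges: [-2.76, 2.76], [-0.86, 1.69], [-1.03, 1.26], [-2.2, 2.34], [-1.47, 1.5], [-3.14, 3.14]. Speed limits (rad/s): [2.57, 2.57, 3.14, 3.14, 3.14, 3.14].

## Interface

Orientations are given as a unit quaternion [w, x, y, z].
In Python, from workcell import get_state, eyes, env gives the robot as it stands.
- The arm moves only by the shell command python3 -m inch 'ROWS' [OPENING] [FORCE]. ROWS is JSON, one flat list of numbers, 4 for each row, row after row: the shift along the tool's x, y, z in cm, then the turn about the tool's z in rad. A call has exactly 5 rows; each row shifts and turns the commanded pose from where the row before left it, along the tool's axes as they then stand; what a row does not reach is not made up. A row lasts 1/12 s, in which the tool goes at most 41.7 mm and 7.16 degrees, less where a joint would pass 70% of its speed; a pose out of reach is approached as far as the arm can. A call is refused whole if a number of a shift passes 4.17 or a number of a turn 0.125, either way. A call with a gripper value outside its range is refused whole. OPENING is the opening, from -1 (shut) to 1 (fully open), set as the call begins (- or left out, the last holds). The fingers move at their own pace and stop on an object; FORCE is the grip in N (left out, the last holds). Time passes only in rows, so rows that do not move let the fingers close, or fill a call up. It gives the time, the measured TCP pose, the force, the opening and the grip force at its end, in the units of the state.
- get_state(): the state, without advancing time (a new reading comes with each control period).
- eyes.read_camera(name): name is "scene" or "top" or "wrist"; returns the picture (480x640x3 uint8, red, green, blue); there is no depth.
- eyes.camera_info(name): a dict with "fovy" (degrees; the focal length in pixels is half the picture's height over the tangent of half this angle, whatever the lens; pixels are square), "cx", "cy" (the principal point, pixels), "xyz" and "orientation" of the camera in the world. Camera axes: x right, y down, z forward; pixel columns grow to the right and rows downward; lengths in m; the calibration is good to about 2 mm. The wrist camera is an equidistant fisheye: a pixel r from the principal point sees the ray r / f radians off the axis. A picture is of the moment at which its call begins: read the wrist's pose just before it. camera_info takes no time and is no camera call; for the wrist camera it gives the pose at the moment of the call.
- env.hand_in(): hands the job in; it is judged then, once.
The state is a dict: "clock": time; "joint_pos": joint angles; "qvel": joint speeds; "tau": joint torques, N m; "tcp_pos": TCP position; "orientation": TCP orientation; "wrist_force": force on the tool from outside, world axes, zero at the start; "ft_torque": the same for the moment, N m; "finger_gap": finger opening in m; "grip_force": force on a finger pad.
Only numpy, scipy, OpenCV 4.12 (cv2) and the standard library are available. Lean on these libraries where they do the work, as an engineer would, in place of code of your own. Each camera call takes 0.05 s, during which the arm holds its last target. There are 200 camera calls.

## Working session

There is one attempt and no reset: what is moved stays moved. The work goes in short steps, Python scripts to look and compute and a shell command to move; the robot and the scene stay as the last step left them, time stands still between calls to the robot, and variables do not carry over. Pictures are saved under pics/ and viewed, at most 10 in all, crops included, and the job is handed in when it is done.

```bash
mkdir -p pics; ls
python3 - <<'E'
from workcell import get_state, eyes, env
import cv2
s=get_state();print({k:s[k] for k in("clock","tcp_pos","orientation","wrist_force","finger_gap","joint_pos")})
for n in("top","scene","wrist"):
    print(n,eyes.camera_info(n))
for n in("top","scene"):
    cv2.imwrite(f"pics/{n}0.png",eyes.read_camera(n)[:,:,::-1])
E
```

```text
pics
{'clock': 0.0, 'tcp_pos': array([ 0.24309538, -0.52053682,  0.24140422]), 'orientation': array([-9.17487704e-04,  9.76247195e-01,  2.16657718e-01, -7.65155100e-05]), 'wrist_force': array([ 0.21415567, -0.08299718, -0.18930665]), 'finger_gap': 0.08559055540553767, 'joint_pos': array([-1.27358873e+00,  3.14004746e-01,  4.49736863e-02,  1.30360660e+00,
       -8.07665258e-06,  1.43122461e+00])}
top {'fovy': 43.10311976786607, 'cx': 313.5087805718922, 'cy': 242.4839934675191, 'xyz': array([0.30107556, 0.083495  , 1.36333459]), 'orientation': array([-0.0600918 ,  0.70893161, -0.69972991,  0.06467611])}
scene {'fovy': 45.13363543669669, 'cx': 312.8468253720126, 'cy': 238.71149086060117, 'xyz': array([-0.5604702 , -0.46422942,  0.66841802]), 'orientation': array([-0.45205986,  0.72020538, -0.44966977,  0.27339201])}
wrist {'fovy': 65.70646984690485, 'cx': 318.35539172641296, 'cy': 230.88399258600973, 'xyz': array([ 0.30457265, -0.49314225,  0.37207279]), 'orientation': array([ 0.11512775,  0.83549128, -0.53217953, -0.07405985])}
```

View pics/top0.png

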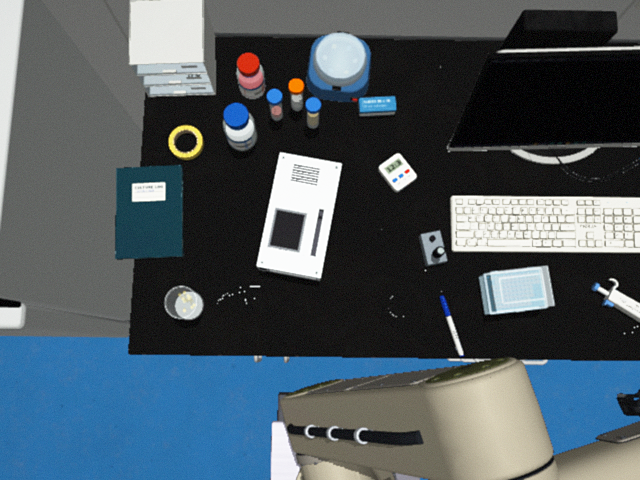

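View pics/scene0.png

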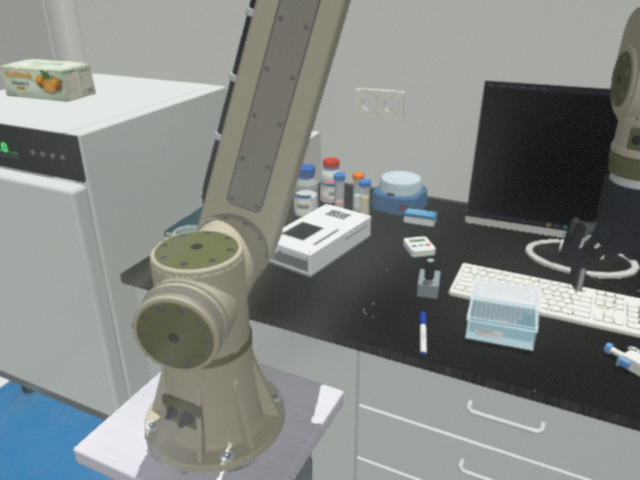

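Top view: the reader is at about (300,215) with its slot from (322,210) to (315,255). The tool block is at (433,248) and the pin knob seems to be near (438,252). I'll enlarge both.

Run:
```python
import cv2,numpy as np
a=cv2.imread("pics/top0.png")
r=cv2.resize(a[145:285,250:350],None,fx=4,fy=4,interpolation=cv2.INTER_CUBIC)
b=cv2.resize(a[220:276,405:461],None,fx=7,fy=7,interpolation=cv2.INTER_CUBIC)
o=np.zeros((560,800,3),np.uint8);o[:560,:400]=r;o[:392,405:797]=b
cv2.imwrite("pics/crop.png",o)
```

```text
(no output)
```

View pics/crop.png

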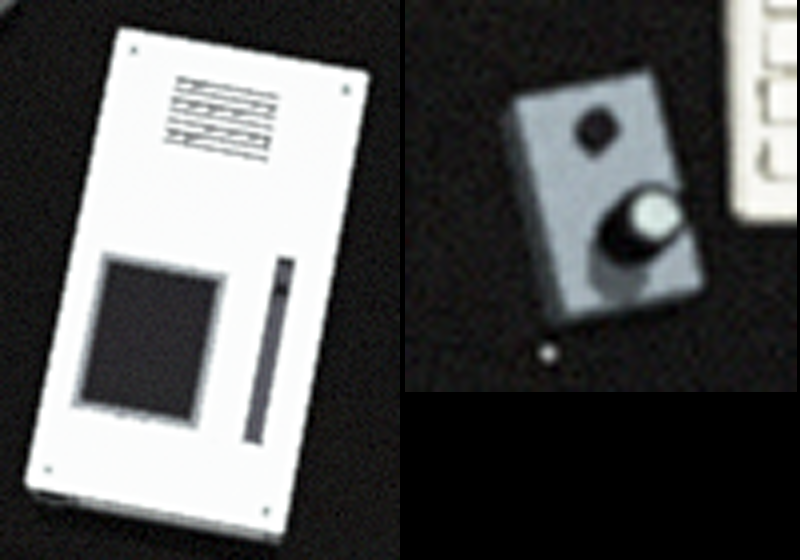

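The slot runs in the crop from (286,257) to (253,444), with a dark spot at (284,288) that may be the hole. The knob top (light disc) is at (656,215), the hex cap at (597,132).

```bash
cat > h.py <<'E'
import numpy as np, cv2
from scipy.spatial.transform import Rotation as R
from workcell import get_state, eyes, env
def rot(q): return R.from_quat([q[1],q[2],q[3],q[0]])
def ray(ci,p,fish=False):
    f=240/np.tan(np.radians(ci["fovy"]/2)); d=np.array([p[0]-ci["cx"],p[1]-ci["cy"]])
    if fish:
        r=np.hypot(*d);t=r/f; v=np.r_[d/max(r,1e-9)*np.sin(t),np.cos(t)]
    else: v=np.r_[d/f,1]
    return rot(ci["orientation"]).apply(v)
def onz(ci,p,z,fish=False):
    v=ray(ci,p,fish); c=np.array(ci["xyz"]); return (c+v*(z-c[2])/v[2])[:2]
def pix(ci,P,fish=True):
    f=240/np.tan(np.radians(ci["fovy"]/2)); v=rot(ci["orientation"]).inv().apply(np.array(P)-ci["xyz"])
    h=np.hypot(v[0],v[1]); k=np.arctan2(h,v[2])/h if fish else 1/v[2]
    return np.array([ci["cx"],ci["cy"]])+f*k*v[:2]
def fit2(A,B):  # rigid 2D A->B
    A=np.array(A);B=np.array(B);a=A-A.mean(0);b=B-B.mean(0)
    t=np.arctan2((a[:,0]*b[:,1]-a[:,1]*b[:,0]).sum(),(a*b).sum())
    M=np.array([[np.cos(t),-np.sin(t)],[np.sin(t),np.cos(t)]]);o=B.mean(0)-M@A.mean(0)
    return t,o,M,np.linalg.norm(A@M.T+o-B,axis=1)
def totool(dw,s=None):  # world shift (m) -> tool axes cm
    s=s or get_state(); return rot(s["orientation"]).inv().apply(dw)*100
def show(s=None):
    s=s or get_state();print("t%.2f"%s["clock"],"tcp",np.round(s["tcp_pos"],4),"F",np.round(s["wrist_force"],1),"T",np.round(s["ft_torque"],2),"gap %.4f grip %.0f"%(s["finger_gap"],s["grip_force"]),"Rz",np.round(rot(s["orientation"]).as_matrix()[:,1],3),np.round(s["joint_pos"],2))
E
python3 - <<'E'
from h import *
ci=eyes.camera_info("top")
L=lambda p:((p[0]+.5)/4-.5+250,(p[1]+.5)/4-.5+145)
Rr=lambda p:((p[0]-405+.5)/7-.5+405,(p[1]+.5)/7-.5+220)
img=[(118,28),(369,73),(283,532),(28,485),(286,257),(253,444)]
W=[onz(ci,L(p),.066) for p in img]
A=[(.13,.07),(.13,-.07),(-.13,-.07),(-.13,.07),(.02,-.045),(-.086,-.045)]
t,o,M,e=fit2(A,W);print("reader",t,o,e*1000)
for n,p in(("rear",(.02,-.045)),("front",(-.086,-.045)),("load",(-.079,-.045))):print(n,M@p+o)
h=onz(ci,L((284,288)),.053);print("spot",h,M.T@(h-o))
img=[(513,97),(652,70),(706,284),(562,318)]
W=[onz(ci,Rr(p),.03) for p in img]
for A in([(.035,.022),(.035,-.022),(-.035,-.022),(-.035,.022)],):
    t,o,M,e=fit2(A,W);print("block",t,o,e*1000,"pin",M@[-.016,0]+o,"hex",M@[.02,0]+o)
print("knobtop",onz(ci,Rr((656,215)),.081),"hexcap",onz(ci,Rr((597,132)),.041))
show()
E
```

```text
reader -0.1692934404844375 [0.59644234 0.10771271] [1.18818691 1.19177533 0.2594634  0.36099023 1.10630548 0.3859791 ]
rear [0.60857455 0.05998631]
front [0.50408992 0.07784582]
load [0.51098985 0.07666642]
spot [0.59327303 0.06143828] [ 0.00467259 -0.04614688]
block 0.21410878941517142 [ 0.53272108 -0.19153089] [1.16842762 1.23346056 1.5029633  2.43222498] pin [ 0.51708642 -0.19493052] hex [ 0.5522644  -0.18728136]
knobtop [ 0.51683928 -0.19550282] hexcap [ 0.54996134 -0.18614375]
t0.10 tcp [ 0.2431 -0.5206  0.2415] F [-0.6 -0.1 -0.6] T [ 0.01  0.05 -0.03] gap 0.0853 grip 0 Rz [ 0.423 -0.906 -0.002] [-1.27  0.31  0.05  1.3   0.    1.43]
```

```bash
python3 -m inch '[1.3,-0.6,0,0, 2.8,-1.3,0,0, 2.8,-1.3,0,0, 2.8,-1.3,0,0, 2.8,-1.3,0,0]' 1 60 >/dev/null
python3 -m inch '[2.8,-1.3,0,0, 2.8,-1.3,0,0, 2.8,-1.3,0,0, 2.8,-1.3,0,0, 2.8,-1.3,0,0]' >/dev/null
python3 -m inch '[2.8,-1.3,0.8,0, 2.8,-1.3,1.5,0, 2.8,-1.3,1.5,0, 2.0,-1.0,1.5,0, 1.3,-0.4,0.8,0]'
python3 -m inch '[0,0,0,0, 0,0,0,0, 0,0,0,0, 0,0,0,0, 0,0,0,0]'
python3 - <<'E'
from h import *
s=get_state();show(s);ci=eyes.camera_info("wrist")
cv2.imwrite("pics/w1.png",eyes.read_camera("wrist")[:,:,::-1])
print(ci); print("pred knob top",pix(ci,(.517,-.195,.081)),"tcp",pix(ci,s["tcp_pos"]))
E
```

```text
clock: 1.35
tcp_pos: [0.515, -0.1964, 0.1794]
orientation: [-0.001, 0.976, 0.218, -0.001]
wrist_force: [0.0, 0.1, -1.5]
finger_gap: 0.0849
grip_force: 0.0
clock: 1.77
tcp_pos: [0.5148, -0.2012, 0.1822]
orientation: [0.001, 0.976, 0.216, 0.0]
wrist_force: [1.4, -0.4, 0.7]
finger_gap: 0.0851
grip_force: 0.0
t1.77 tcp [ 0.5148 -0.2012  0.1822] F [ 1.4 -0.4  0.7] T [0.04 0.04 0.05] gap 0.0851 grip 0 Rz [ 0.421 -0.907  0.001] [-0.52  0.29 -0.13  1.15 -0.    2.19]
{'fovy': 65.70646984690485, 'cx': 318.35539172641296, 'cy': 230.88399258600973, 'xyz': array([ 0.57607689, -0.17356346,  0.31288272]), 'orientation': array([ 0.11572899,  0.83491706, -0.53313215, -0.07273519])}
pred knob top [309.26656058 226.9854572 ] tcp [315.81838076 305.563861  ]
```

View pics/w1.png

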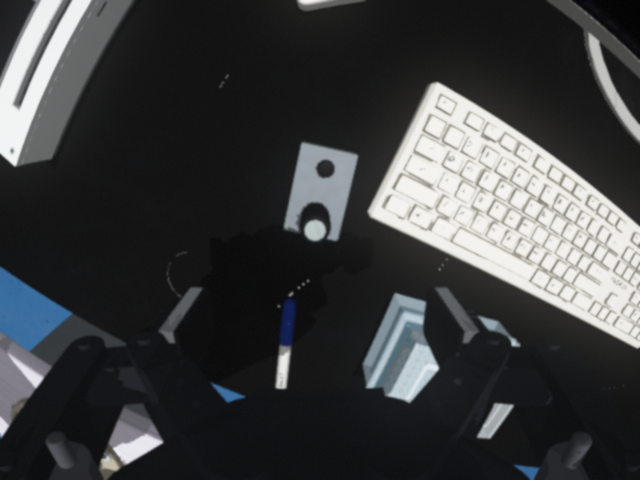

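Wrist view: the knob's light top is at (315,230), between the fingers' line, slightly ahead.

Run:
```python
from h import *
a=cv2.imread("pics/w1.png")
ci={'fovy':65.70646984690485,'cx':318.35539,'cy':230.88399,'xyz':np.array([0.57607689,-0.17356346,0.31288272]),'orientation':np.array([0.11572899,0.83491706,-0.53313215,-0.07273519])}
g=cv2.cvtColor(a,cv2.COLOR_BGR2GRAY)[215:245,298:332]
m=cv2.moments((g>120).astype(np.uint8)); print((g>120).sum())
n,l,st,c=cv2.connectedComponentsWithStats((g>120).astype(np.uint8));print(st,c+[298,215])
p=c[1:][np.argmin(np.linalg.norm(c[1:]+[298,215]-[315,230],axis=1))]+[298,215]
k=onz(ci,p,.081,True);print(p,k)
s=get_state();print(totool(np.r_[k,.057]-s["tcp_pos"]))
```

```text
385
[[  0   0  34  30 635]
 [ 32   0   2  10  14]
 [  7   5  21  21 347]
 [ 30  12   4  12  24]] [[313.45984252 229.32755906]
 [330.71428571 218.64285714]
 [314.65994236 229.93659942]
 [330.25       234.08333333]]
[314.65994236 229.93659942] [ 0.51666747 -0.1989921 ]
[ 0.25543266 -0.12667887 12.51050657]
```

```bash
python3 -m inch '[0.2,-0.1,1.0,0, 0,0,2.0,0, 0,0,2.0,0, 0,0,1.5,0, 0,0,0.5,0]' >/dev/null
python3 -m inch '[0,0,0,0, 0,0,0,0, 0,0,0,0, 0,0,0,0, 0,0,0,0]'
python3 - <<'E'
from h import *
s=get_state();show(s);ci=eyes.camera_info("wrist")
a=eyes.read_camera("wrist")[:,:,::-1].copy();cv2.imwrite("pics/w2.png",a)
q=pix(ci,(.517,-.197,.081));print(q)
x0,y0=(q-40).astype(int)
g=cv2.cvtColor(a,cv2.COLOR_BGR2GRAY)[y0:y0+80,x0:x0+80]
n,l,st,c=cv2.connectedComponentsWithStats((g>150).astype(np.uint8))
for S,C in zip(st[1:],c[1:]):
    if S[4]>100: k=onz(ci,C+[x0,y0],.081,True);print(S,C+[x0,y0],k,totool(np.r_[k,.057]-s["tcp_pos"]))
E
```

```text
clock: 2.65
tcp_pos: [0.5169, -0.1986, 0.1123]
orientation: [0.001, 0.976, 0.217, 0.001]
wrist_force: [0.4, -0.2, -0.5]
finger_gap: 0.0856
grip_force: 0.0
t2.65 tcp [ 0.5169 -0.1986  0.1123] F [ 0.4 -0.2 -0.5] T [ 0.04 -0.03 -0.03] gap 0.0856 grip 0 Rz [ 0.423 -0.906  0.002] [-0.51  0.34 -0.24  0.99 -0.    2.19]
[313.03274022 273.83261252]
[ 56   0  24  22 364] [342.81318681 241.73626374] [ 0.53711756 -0.20272749] [1.64834882 1.21811008 5.53494519]
```

View pics/w2.png

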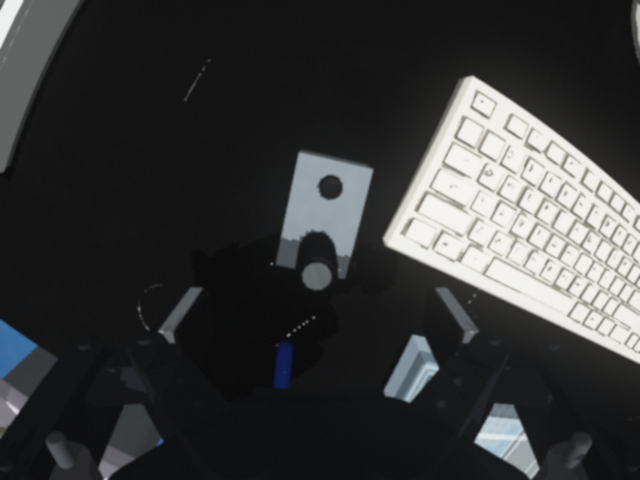

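Knob top at (317,276); the finger tips are symmetric about column ≈319, so the knob is nearly centred.

Run:
```python
from h import *
ci=eyes.camera_info("wrist");s=get_state()
k=onz(ci,(317,276),.081,True);print(k,totool(np.r_[k,.057]-s["tcp_pos"]))
```

```text
[ 0.51671398 -0.19904212] [-0.04116596  0.03470083  5.51567353]
```

```bash
python3 -m inch '[0,0.02,1.0,0, 0,0,1.5,0, 0,0,1.5,0, 0,0,1.0,0, 0,0,0.5,0]' >/dev/null
python3 -m inch '[0,0,0,0, 0,0,0,0, 0,0,0,0, 0,0,0,0, 0,0,0,0]'
python3 -m inch '[0,0,0,0, 0,0,0,0, 0,0,0,0, 0,0,0,0, 0,0,0,0]' -1 50 >/dev/null
python3 -m inch '[0,0,0,0, 0,0,0,0, 0,0,0,0, 0,0,0,0, 0,0,0,0]'
python3 -c "from h import *;show()"
```

```text
clock: 3.53
tcp_pos: [0.5169, -0.1987, 0.0571]
orientation: [0.001, 0.976, 0.217, 0.001]
wrist_force: [-0.1, -0.2, -0.3]
finger_gap: 0.0856
grip_force: 0.0
clock: 4.37
tcp_pos: [0.5165, -0.1986, 0.0564]
orientation: [0.0, 0.976, 0.217, 0.0]
wrist_force: [0.5, -0.8, 1.5]
finger_gap: 0.0188
grip_force: 48.7
t4.37 tcp [ 0.5165 -0.1986  0.0564] F [ 0.5 -0.8  1.5] T [-0.13  0.05 -0.02] gap 0.0188 grip 49 Rz [ 0.423 -0.906  0.   ] [-0.51  0.4  -0.31  0.86 -0.    2.19]
```

```bash
python3 -m inch '[0,0,-0.7,0, 0,0,-1.5,0, 0,0,-2.0,0, 0,0,-2.5,-0.12, 0,0,-2.0,-0.12]' >/dev/null
python3 -m inch '[0,0,-0.7,-0.12, 0,0,0,-0.12, 0,0,0,-0.12, 0,0,0,-0.12, 0,0,0,-0.12]' 
python3 -m inch '[1,0.1,0,-0.12, 2,0.3,0,0, 2.7,0.4,0,0, 2.7,0.4,0,0, 2.7,0.4,0,0]' >/dev/null
python3 -m inch '[2.7,0.4,0,0, 2.7,0.4,0,0, 2.7,0.4,0,0, 2.4,0.4,0,0, 1.2,0.0,0,0]' >/dev/null
python3 -m inch '[0,0,0,0, 0,0,0,0, 0,0,0,0, 0,0,0,0, 0,0,0,0]'
python3 - <<'E'
from h import *
s=get_state();show(s);ci=eyes.camera_info("wrist")
a=eyes.read_camera("wrist")[:,:,::-1];cv2.imwrite("pics/w3.png",a)
print(ci)
for x in(.02,.013,.0047,-.022,-.086):
    c,sn=np.cos(-.1693),np.sin(-.1693)
    p=np.array([[c,-sn],[sn,c]])@[x,-.045]+[.59644,.10771];print(x,p,pix(ci,np.r_[p,.066]))
E
```

```text
clock: 5.2
tcp_pos: [0.5162, -0.1982, 0.1506]
orientation: [-0.0, 0.801, 0.598, 0.0]
wrist_force: [-0.8, 0.9, -0.8]
finger_gap: 0.0185
grip_force: 49.3
clock: 6.45
tcp_pos: [0.5883, 0.0191, 0.1503]
orientation: [0.0, 0.766, 0.642, -0.0]
wrist_force: [0.7, -0.0, -0.8]
finger_gap: 0.0189
grip_force: 49.3
t6.45 tcp [0.5883 0.0191 0.1503] F [ 0.7 -0.  -0.8] T [ 0.06  0.04 -0.05] gap 0.0189 grip 49 Rz [ 0.985 -0.175 -0.   ] [-0.1   0.38 -0.09  1.1  -0.    1.64]
{'fovy': 65.70646984690485, 'cx': 318.35539172641296, 'cy': 230.88399258600973, 'xyz': array([0.59944901, 0.0853193 , 0.28097632]), 'orientation': array([ 0.13683117,  0.98668082, -0.08714148, -0.01202278])}
0.02 [0.6085719  0.05998352] [341.45629164 168.74239357]
0.013 [0.60167198 0.06116297] [329.39553981 168.76308805]
0.0047 [0.59349065 0.06256145] [315.06796329 168.84400881]
-0.022 [0.56717238 0.0670602 ] [269.26078843 169.51348013]
-0.086 [0.50408739 0.07784371] [167.37964118 173.28143131]
```

View pics/w3.png

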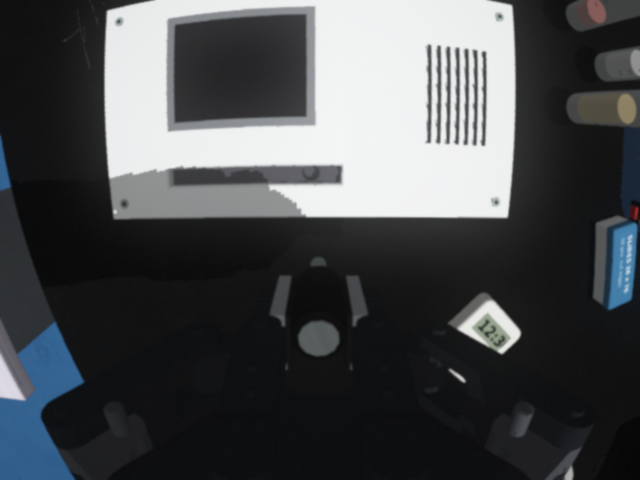

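The slot runs (169,177)–(342,174). A round dark feature is at (311,172), a fainter one at (227,172) and something at (338,174). I'll enlarge it.

Run:
```python
import cv2,numpy as np
a=cv2.imread("pics/w3.png")[155:195,160:360]
b=cv2.convertScaleAbs(a,alpha=2.2,beta=0)
o=np.vstack([cv2.resize(i,None,fx=4,fy=4,interpolation=cv2.INTER_CUBIC) for i in(a,b)])
p=cv2.imread("pics/w3.png")[240:360,250:390]
p=cv2.resize(cv2.convertScaleAbs(p,alpha=2.0),None,fx=2,fy=2)
q=np.zeros((240,800,3),np.uint8);q[:,:280]=p
cv2.imwrite("pics/c3.png",np.vstack([o,q]))
```

```text
(no output)
```

View pics/c3.png

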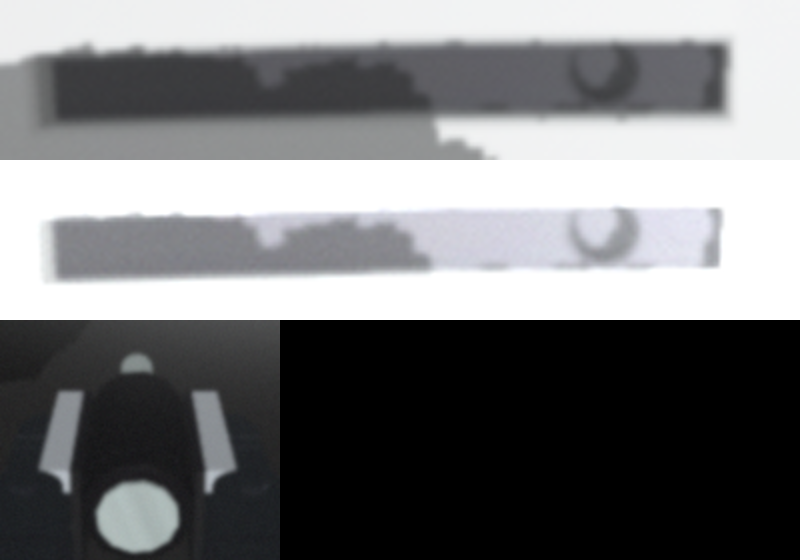

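The round hole is plain in the enlargement at crop (603,72), i.e. pixel (310.6,172.9). The slot's middle there is at row ≈174.6. The other patch is just a shadow outline.

```bash
cat > an.py <<'E'
from h import *
E
python3 - <<'E'
from h import *
s=get_state();ci=eyes.camera_info("wrist");tcp=s["tcp_pos"];show(s)
hole=onz(ci,(310.6,172.9),.055,True);print("hole",hole)
t=-.1693;M=np.array([[np.cos(t),-np.sin(t)],[np.sin(t),np.cos(t)]])
fr=onz(ci,(171,176.5),.066,True);re=onz(ci,(341.6,174.4),.066,True);mid=onz(ci,(310.6,174.6),.066,True)
print("front",fr,"rear",re,"len",np.linalg.norm(re-fr),"yaw",np.arctan2(*(re-fr)[::-1]),"mid",mid)
u=(re-fr)/np.linalg.norm(re-fr);print("hole along from rear",(re-hole)@u,"lateral",u[0]*(hole-re)[1]-u[1]*(hole-re)[0],"midlat",u[0]*(mid-re)[1]-u[1]*(mid-re)[0])
kt=onz(ci,(250+137/2,240+(516-320)/2),tcp[2]-.0484+.073,True)
print("knob",kt,"tcp",tcp,"pred foot px",pix(ci,np.r_[kt,tcp[2]-.0484]),pix(ci,np.r_[tcp[:2],tcp[2]-.0484]),pix(ci,np.r_[tcp[:2],tcp[2]+.0246]))
for w in(kt,tcp[:2]):print("tool shift to hole",totool(np.r_[hole-w,0]))
E
```

```text
t6.50 tcp [0.5883 0.0191 0.1503] F [-0.3 -0.3 -1.2] T [-0.01  0.01  0.03] gap 0.0190 grip 49 Rz [ 0.985 -0.175 -0.   ] [-0.1   0.38 -0.09  1.1  -0.    1.64]
hole [0.59012188 0.0595086 ]
front [0.50606367 0.07546167] rear [0.60816753 0.05678296] len 0.10379833273091424 yaw -0.18093759274483565 mid [0.59039943 0.05978662]
hole along from rear 0.018241552290074 lateral -0.0005662105248033893 midlat -0.000242774773863314
knob [0.58781315 0.01938451] tcp [0.58834611 0.01911612 0.15034634] pred foot px [318.42134933 261.63547893] [319.53367814 261.94627855] [320.21616081 338.42648981]
tool shift to hole [ 3.99104427e+00 -4.73594530e-01 -8.73842069e-04]
tool shift to hole [ 4.00816048e+00 -5.30759611e-01 -8.75210744e-04]
```

```bash
python3 -m inch '[0.5,-0.1,0,0, 1.0,-0.1,0.3,0, 1.2,-0.2,0.7,0, 0.9,-0.1,1,0, 0.4,0,0.7,0]' >/dev/null
python3 -m inch '[0,0,0,0, 0,0,0,0, 0,0,0,0, 0,0,0,0, 0,0,0,0]'
python3 - <<'E'
from h import *
s=get_state();show(s);ci=eyes.camera_info("wrist");tcp=s["tcp_pos"]
a=eyes.read_camera("wrist")[:,:,::-1];cv2.imwrite("pics/w4.png",a)
f=pix(ci,np.r_[tcp[:2],tcp[2]-.0484]);print(f,"hole",pix(ci,(.5901,.0595,.055)),"slotmid",pix(ci,(.5904,.0598,.066)))
x0,y0=int(f[0])-50,int(f[1])-60
c=a[y0:y0+90,x0:x0+100]
cv2.imwrite("pics/c4.png",np.hstack([cv2.resize(cv2.convertScaleAbs(c,alpha=k),None,fx=4,fy=4,interpolation=cv2.INTER_CUBIC) for k in(1,2)]))
print(x0,y0)
E
```

```text
clock: 7.33
tcp_pos: [0.5909, 0.0601, 0.1237]
orientation: [0.0, 0.766, 0.643, 0.0]
wrist_force: [-0.1, 0.2, -0.5]
finger_gap: 0.0188
grip_force: 49.3
t7.33 tcp [0.5909 0.0601 0.1237] F [-0.1  0.2 -0.5] T [0.04 0.04 0.04] gap 0.0188 grip 49 Rz [ 0.985 -0.174  0.001] [-0.03  0.41 -0.11  1.05 -0.    1.71]
[319.43781852 261.91217375] hole [318.11680345 250.55237267] slotmid [318.57836764 256.52838057]
269 201
```

View pics/c4.png

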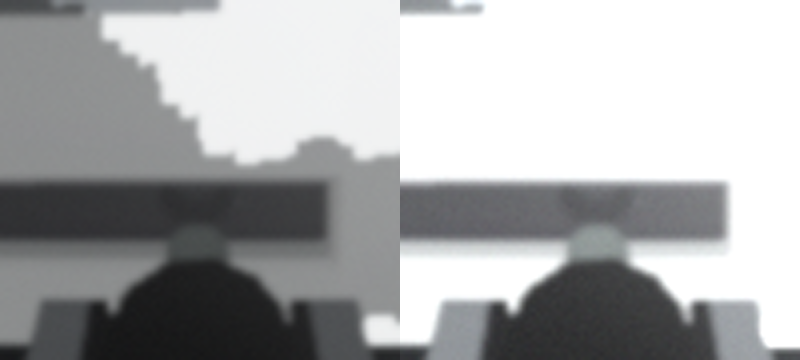

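The pin's foot and the hole share column ≈318.7 (crop 199), and the foot lies over the slot's middle to within about 0.5 mm. So I can lower gently.

```bash
python3 -m inch '[0,0,0.3,0, 0,0,0.3,0, 0,0,0.2,0, 0,0,0.1,0, 0,0,0,0]'
python3 -m inch '[0,0,0.2,0, 0,0,0.2,0, 0,0,0.2,0, 0,0,0.1,0, 0,0,0.1,0]'
python3 -m inch '[0,0,0.05,0, 0,0,0,0, 0,0,0,0, 0,0,0,0, 0,0,0,0]'
```

```text
clock: 7.8
tcp_pos: [0.5902, 0.0604, 0.1138]
orientation: [-0.0, 0.766, 0.643, -0.0]
wrist_force: [-0.4, 0.5, -1.1]
finger_gap: 0.0187
grip_force: 49.3
clock: 8.22
tcp_pos: [0.5904, 0.0605, 0.106]
orientation: [-0.0, 0.766, 0.643, -0.0]
wrist_force: [0.4, -0.1, -0.4]
finger_gap: 0.0187
grip_force: 49.3
clock: 8.63
tcp_pos: [0.5906, 0.0605, 0.1059]
orientation: [0.0, 0.766, 0.643, 0.0]
wrist_force: [-0.4, -0.8, -0.2]
finger_gap: 0.0188
grip_force: 49.3
```

```bash
python3 -m inch '[0,0,0.05,0, 0,0,0.05,0, 0,0,0.05,0, 0,0,0,0, 0,0,0,0]'|sed -n 2,4p
python3 -m inch '[0,0,0.05,0, 0,0,0.05,0, 0,0,0,0, 0,0,0,0, 0,0,0,0]'|sed -n 2,4p
python3 -m inch '[0,0,0.05,0, 0,0,0,0, 0,0,0,0, 0,0,0,0, 0,0,0,0]'|sed -n 2,4p
```

```text
tcp_pos: [0.5905, 0.0605, 0.1042]
orientation: [-0.0, 0.766, 0.643, -0.0]
wrist_force: [0.4, 0.6, -0.6]
tcp_pos: [0.5905, 0.0605, 0.1033]
orientation: [0.0, 0.766, 0.643, -0.0]
wrist_force: [0.7, 1.0, -1.1]
tcp_pos: [0.5905, 0.0605, 0.1028]
orientation: [0.0, 0.766, 0.643, -0.0]
wrist_force: [0.1, 0.1, -0.5]
```

```bash
for i in 1; do python3 -m inch '[0,0,0.05,0, 0,0,0.03,0, 0,0,0,0, 0,0,0,0, 0,0,0,0]'|sed -n 2,4p
python3 -m inch '[0,0,0.05,0, 0,0,0.03,0, 0,0,0,0, 0,0,0,0, 0,0,0,0]'|sed -n 2,4p; done
```

```text
tcp_pos: [0.5905, 0.0605, 0.102]
orientation: [0.0, 0.766, 0.643, -0.0]
wrist_force: [-0.8, -0.1, -0.8]
tcp_pos: [0.5905, 0.0605, 0.1012]
orientation: [0.0, 0.766, 0.643, -0.0]
wrist_force: [-0.1, -1.3, -1.1]
```

```bash
python3 -m inch '[0,0,0.05,0, 0,0,0.05,0, 0,0,0.03,0, 0,0,0,0, 0,0,0,0]'|sed -n 2,4p
python3 -m inch '[0,0,0.05,0, 0,0,0.05,0, 0,0,0.03,0, 0,0,0,0, 0,0,0,0]'|sed -n 2,4p
python3 -c "from h import *;show()"
```

```text
tcp_pos: [0.5905, 0.0605, 0.0999]
orientation: [0.0, 0.766, 0.643, -0.0]
wrist_force: [-0.0, -0.0, -1.2]
tcp_pos: [0.5905, 0.0604, 0.0985]
orientation: [0.0, 0.766, 0.643, -0.0]
wrist_force: [-0.6, 0.1, -0.9]
t11.55 tcp [0.5905 0.0604 0.0985] F [-0.6  0.1 -0.9] T [ 0.01 -0.05  0.05] gap 0.0187 grip 49 Rz [ 0.985 -0.173 -0.   ] [-0.03  0.43 -0.15  0.99 -0.    1.71]
```

Already 5 mm deep with no force: it's in the hole. Continue to the bottom.

```bash
python3 -m inch '[0,0,0.06,0, 0,0,0.06,0, 0,0,0.06,0, 0,0,0.06,0, 0,0,0.06,0]'|sed -n 2,4p
python3 -m inch '[0,0,0.06,0, 0,0,0.06,0, 0,0,0.06,0, 0,0,0.06,0, 0,0,0,0]'|sed -n 2,4p
python3 -m inch '[0,0,0.05,0, 0,0,0.05,0, 0,0,0,0, 0,0,0,0, 0,0,0,0]'|sed -n 2,4p
```

```text
tcp_pos: [0.5905, 0.0605, 0.0955]
orientation: [0.0, 0.766, 0.643, -0.0]
wrist_force: [-0.5, 0.6, -0.7]
tcp_pos: [0.5905, 0.0605, 0.093]
orientation: [-0.0, 0.766, 0.643, -0.0]
wrist_force: [-0.0, -0.1, -0.5]
tcp_pos: [0.5905, 0.0605, 0.0922]
orientation: [0.0, 0.766, 0.643, -0.0]
wrist_force: [0.3, -0.0, -0.7]
```

```bash
python3 -m inch '[0,0,0.05,0, 0,0,0.05,0, 0,0,0,0, 0,0,0,0, 0,0,0,0]'|sed -n 2,4p
```

```text
tcp_pos: [0.5905, 0.0605, 0.0911]
orientation: [0.0, 0.766, 0.643, -0.0]
wrist_force: [0.3, -0.5, -1.8]
```

```bash
python3 -m inch '[0,0,0.04,0, 0,0,0.04,0, 0,0,0,0, 0,0,0,0, 0,0,0,0]'|sed -n 2,4p
python3 -m inch '[0,0,0.03,0, 0,0,0,0, 0,0,0,0, 0,0,0,0, 0,0,0,0]'|sed -n 2,4p
```

```text
tcp_pos: [0.5905, 0.0605, 0.0904]
orientation: [0.0, 0.766, 0.643, -0.0]
wrist_force: [-0.2, -0.0, -1.0]
tcp_pos: [0.5906, 0.0605, 0.0901]
orientation: [0.0, 0.766, 0.643, -0.0]
wrist_force: [0.5, -0.3, -0.9]
```

```bash
python3 -m inch '[0,-0.03,0,0, 0,-0.03,0,0, 0,-0.03,0,0, 0,-0.03,0,0, 0,-0.03,0,0]'|sed -n 2,4p
python3 -m inch '[0,-0.05,0,0, 0,-0.05,0,0, 0,-0.05,0,0, 0,-0.05,0,0, 0,-0.05,0,0]'|sed -n 2,4p
python3 -m inch '[0,-0.05,0,0, 0,-0.05,0,0, 0,-0.05,0,0, 0,-0.05,0,0, 0,-0.05,0,0]'|sed -n 2,4p;python3 -c "from h import *;show()"
```

```text
tcp_pos: [0.5899, 0.0605, 0.0903]
orientation: [0.001, 0.766, 0.643, 0.001]
wrist_force: [3.2, -1.5, -2.8]
tcp_pos: [0.5893, 0.0605, 0.0906]
orientation: [0.002, 0.766, 0.643, 0.002]
wrist_force: [8.7, -3.3, -6.8]
tcp_pos: [0.5872, 0.0609, 0.0906]
orientation: [0.002, 0.766, 0.643, 0.002]
wrist_force: [9.5, -1.9, -6.4]
t15.30 tcp [0.5872 0.0609 0.0906] F [ 9.5 -1.9 -6.4] T [-0.62 -2.1  -0.05] gap 0.0188 grip 49 Rz [ 0.985 -0.174  0.006] [-0.03  0.42 -0.18  0.96 -0.    1.71]
```

```bash
python3 -m inch '[0,-0.06,0,0, 0,-0.07,0,0, 0,-0.08,0,0, 0,-0.08,0,0, 0,-0.08,0,0]'|sed -n 2,4p
python3 -m inch '[0,-0.1,0,0, 0,-0.1,0,0, 0,-0.1,0,0, 0,-0.1,0,0, 0,-0.1,0,0]'|sed -n 2,4p
python3 -m inch '[0,-0.1,0,0, 0,-0.1,0,0, 0,-0.1,0,0, 0,-0.1,0,0, 0,-0.1,0,0]'|sed -n 2,4p;python3 -c "from h import *;show()"
```

```text
tcp_pos: [0.5836, 0.0615, 0.0906]
orientation: [0.002, 0.766, 0.643, 0.002]
wrist_force: [8.6, -3.2, -6.4]
tcp_pos: [0.5787, 0.0624, 0.0906]
orientation: [0.002, 0.766, 0.643, 0.002]
wrist_force: [9.2, -2.7, -6.7]
tcp_pos: [0.5737, 0.0632, 0.0906]
orientation: [0.002, 0.766, 0.643, 0.002]
wrist_force: [8.6, -2.4, -6.6]
t16.55 tcp [0.5737 0.0632 0.0906] F [ 8.6 -2.4 -6.6] T [-0.65 -2.12 -0.01] gap 0.0189 grip 49 Rz [ 0.985 -0.174  0.006] [-0.03  0.4  -0.21  0.95 -0.    1.72]
```

```bash
python3 -m inch '[0,-0.12,0,0, 0,-0.12,0,0, 0,-0.12,0,0, 0,-0.12,0,0, 0,-0.12,0,0]'|sed -n 2,4p
python3 -m inch '[0,-0.12,0,0, 0,-0.12,0,0, 0,-0.12,0,0, 0,-0.12,0,0, 0,-0.12,0,0]'|sed -n 2,4p
python3 -m inch '[0,-0.12,0,0, 0,-0.12,0,0, 0,-0.12,0,0, 0,-0.12,0,0, 0,-0.12,0,0]'|sed -n 2,4p
python3 -m inch '[0,-0.12,0,0, 0,-0.12,0,0, 0,-0.12,0,0, 0,-0.12,0,0, 0,-0.12,0,0]'|sed -n 2,4p;python3 -c "from h import *;show()"
```

```text
tcp_pos: [0.5679, 0.0642, 0.0907]
orientation: [0.002, 0.766, 0.643, 0.002]
wrist_force: [8.7, -3.2, -6.0]
tcp_pos: [0.5619, 0.0653, 0.0907]
orientation: [0.003, 0.766, 0.643, 0.002]
wrist_force: [9.3, -2.7, -7.1]
tcp_pos: [0.556, 0.0663, 0.0906]
orientation: [0.003, 0.766, 0.643, 0.002]
wrist_force: [9.2, -2.3, -7.3]
tcp_pos: [0.5501, 0.0673, 0.0906]
orientation: [0.003, 0.766, 0.643, 0.002]
wrist_force: [8.7, -2.9, -6.4]
t18.22 tcp [0.5501 0.0673 0.0906] F [ 8.7 -2.9 -6.4] T [-0.66 -2.17  0.01] gap 0.0189 grip 49 Rz [ 0.985 -0.174  0.006] [-0.02  0.36 -0.27  0.93 -0.    1.72]
```

```bash
python3 -m inch '[0,-0.12,0,0, 0,-0.12,0,0, 0,-0.12,0,0, 0,-0.12,0,0, 0,-0.12,0,0]'|sed -n 2,4p
python3 -m inch '[0,-0.12,0,0, 0,-0.12,0,0, 0,-0.12,0,0, 0,-0.12,0,0, 0,-0.12,0,0]'|sed -n 2,4p
python3 -m inch '[0,-0.12,0,0, 0,-0.12,0,0, 0,-0.12,0,0, 0,-0.12,0,0, 0,-0.12,0,0]'|sed -n 2,4p
python3 -m inch '[0,-0.12,0,0, 0,-0.12,0,0, 0,-0.12,0,0, 0,-0.12,0,0, 0,-0.1,0,0]'|sed -n 2,4p;python3 -c "from h import *;show()"
```

```text
tcp_pos: [0.5442, 0.0683, 0.0907]
orientation: [0.003, 0.766, 0.643, 0.002]
wrist_force: [9.0, -3.4, -6.8]
tcp_pos: [0.5383, 0.0694, 0.0907]
orientation: [0.003, 0.766, 0.643, 0.002]
wrist_force: [9.2, -3.5, -6.9]
tcp_pos: [0.5324, 0.0704, 0.0907]
orientation: [0.003, 0.766, 0.643, 0.002]
wrist_force: [8.7, -3.2, -7.5]
tcp_pos: [0.5267, 0.0714, 0.0907]
orientation: [0.003, 0.766, 0.643, 0.002]
wrist_force: [8.6, -2.7, -7.2]
t19.88 tcp [0.5267 0.0714 0.0907] F [ 8.6 -2.7 -7.2] T [-0.74 -2.19  0.04] gap 0.0188 grip 49 Rz [ 0.985 -0.174  0.006] [-0.02  0.32 -0.33  0.91 -0.    1.73]
```

```bash
python3 -m inch '[0,-0.08,0,0, 0,-0.07,0,0, 0,-0.06,0,0, 0,-0.06,0,0, 0,-0.05,0,0]'|sed -n 2,4p
python3 -m inch '[0,-0.06,0,0, 0,-0.06,0,0, 0,-0.06,0,0, 0,-0.06,0,0, 0,-0.06,0,0]'|sed -n 2,4p
python3 -m inch '[0,-0.05,0,0, 0,-0.05,0,0, 0,-0.05,0,0, 0,-0.05,0,0, 0,-0.05,0,0]'|sed -n 2,4p
```

```text
tcp_pos: [0.5235, 0.072, 0.0907]
orientation: [0.003, 0.766, 0.643, 0.002]
wrist_force: [8.4, -3.5, -6.5]
tcp_pos: [0.5206, 0.0725, 0.0907]
orientation: [0.003, 0.766, 0.643, 0.002]
wrist_force: [8.5, -2.9, -6.8]
tcp_pos: [0.5181, 0.0729, 0.0907]
orientation: [0.003, 0.766, 0.643, 0.002]
wrist_force: [9.0, -3.2, -6.9]
```

```bash
for i in 1; do python3 -m inch '[0,-0.04,0,0, 0,-0.04,0,0, 0,-0.04,0,0, 0,-0.03,0,0, 0,-0.03,0,0]'|sed -n 2,4p
python3 -m inch '[0,-0.03,0,0, 0,-0.03,0,0, 0,-0.03,0,0, 0,-0.03,0,0, 0,-0.02,0,0]'|sed -n 2,4p; done
```

```text
tcp_pos: [0.5163, 0.0732, 0.0907]
orientation: [0.003, 0.766, 0.643, 0.002]
wrist_force: [8.7, -3.0, -7.0]
tcp_pos: [0.5149, 0.0735, 0.0907]
orientation: [0.003, 0.766, 0.643, 0.002]
wrist_force: [7.9, -3.1, -7.1]
```

```bash
python3 -m inch '[0,-0.03,0,0, 0,-0.03,0,0, 0,-0.03,0,0, 0,-0.02,0,0, 0,-0.02,0,0]'|sed -n 2,4p
```

```text
tcp_pos: [0.5136, 0.0737, 0.0907]
orientation: [0.003, 0.766, 0.643, 0.002]
wrist_force: [8.1, -4.0, -6.7]
```

```bash
python3 -m inch '[0,-0.03,0,0, 0,-0.03,0,0, 0,-0.03,0,0, 0,-0.02,0,0, 0,-0.02,0,0]'|sed -n 2,4p
```

```text
tcp_pos: [0.5123, 0.0739, 0.0907]
orientation: [0.003, 0.766, 0.643, 0.002]
wrist_force: [8.8, -2.7, -6.3]
```

```bash
python3 -m inch '[0,-0.03,0,0, 0,-0.03,0,0, 0,-0.03,0,0, 0,-0.02,0,0, 0,-0.02,0,0]'|sed -n 2,4p
```

```text
tcp_pos: [0.5111, 0.0742, 0.0907]
orientation: [0.003, 0.766, 0.643, 0.002]
wrist_force: [8.2, -3.5, -7.7]
```

```bash
python3 -m inch '[0,-0.03,0,0, 0,-0.03,0,0, 0,-0.03,0,0, 0,-0.02,0,0, 0,-0.02,0,0]'|sed -n 2,4p
```

```text
tcp_pos: [0.5098, 0.0744, 0.0907]
orientation: [0.003, 0.766, 0.643, 0.002]
wrist_force: [7.9, -3.6, -7.1]
```

```bash
python3 -m inch '[0,-0.03,0,0, 0,-0.03,0,0, 0,-0.02,0,0, 0,-0.02,0,0, 0,-0.02,0,0]'|sed -n 2,4p
```

```text
tcp_pos: [0.5095, 0.0744, 0.0908]
orientation: [0.003, 0.766, 0.643, 0.002]
wrist_force: [11.1, -3.2, -8.5]
```

```bash
python3 -m inch '[0,-0.02,0,0, 0,-0.02,0,0, 0,-0.02,0,0, 0,-0.02,0,0, 0,-0.02,0,0]'|sed -n 2,4p
```

```text
tcp_pos: [0.5093, 0.0744, 0.091]
orientation: [0.004, 0.766, 0.643, 0.003]
wrist_force: [12.7, -2.8, -10.7]
```

```bash
python3 -m inch '[0,-0.02,0,0, 0,-0.02,0,0, 0,-0.02,0,0, 0,-0.02,0,0, 0,-0.02,0,0]'|sed -n 2,4p
```

```text
tcp_pos: [0.5091, 0.0744, 0.0911]
orientation: [0.004, 0.766, 0.643, 0.003]
wrist_force: [14.0, -5.8, -11.0]
```

The force is rising while the tool stands still, so the carrier is at its stop. Next I unload the pin, then release it.

```bash
python3 -m inch '[0,0.05,0,0, 0,0.05,0,0, 0,0.05,0,0, 0,0.04,0,0, 0,0,0,0]'|sed -n 2,4p
```

```text
tcp_pos: [0.5094, 0.0743, 0.091]
orientation: [0.003, 0.766, 0.643, 0.002]
wrist_force: [10.4, -4.7, -6.0]
```

```bash
python3 -m inch '[0,0.05,0,0, 0,0.05,0,0, 0,0.05,0,0, 0,0,0,0, 0,0,0,0]'|sed -n 2,4p
python3 -m inch '[0,0.04,0,0, 0,0.04,0,0, 0,0,0,0, 0,0,0,0, 0,0,0,0]'|sed -n 2,4p
```

```text
tcp_pos: [0.5097, 0.0743, 0.0909]
orientation: [0.002, 0.766, 0.643, 0.001]
wrist_force: [7.2, -4.2, -3.9]
tcp_pos: [0.5098, 0.0742, 0.0909]
orientation: [0.002, 0.766, 0.643, 0.001]
wrist_force: [4.5, -1.9, -3.3]
```

```bash
python3 -m inch '[0,0.05,0,0, 0,0.04,0,0, 0,0.02,0,0, 0,0,0,0, 0,0,0,0]'|sed -n 2,4p
```

```text
tcp_pos: [0.51, 0.0743, 0.0908]
orientation: [0.001, 0.766, 0.643, 0.001]
wrist_force: [3.5, -3.7, 1.4]
```

```bash
python3 -m inch '[0,0,0,0, 0,0,0,0, 0,0,0,0, 0,0,0,0, 0,0,0,0]' -1 20|sed -n 2,6p
python3 -m inch '[0,0,0,0, 0,0,0,0, 0,0,0,0, 0,0,0,0, 0,0,0,0]' 0.3|sed -n 2,6p
python3 -m inch '[0,0,0,0, 0,0,0,0, 0,0,0,0, 0,0,0,0, 0,0,0,0]' |sed -n 2,6p
```

```text
tcp_pos: [0.51, 0.0743, 0.0908]
orientation: [0.001, 0.766, 0.643, 0.001]
wrist_force: [4.7, -4.2, 0.7]
finger_gap: 0.0189
grip_force: 50.2
tcp_pos: [0.5081, 0.0751, 0.0898]
orientation: [-0.0, 0.766, 0.643, -0.0]
wrist_force: [-0.4, 0.9, -0.6]
finger_gap: 0.0553
grip_force: 0.0
tcp_pos: [0.5088, 0.0749, 0.0901]
orientation: [0.0, 0.766, 0.643, -0.0]
wrist_force: [0.3, 1.1, 0.5]
finger_gap: 0.0555
grip_force: 0.0
```

Released. Now straight up, then a check picture.

```bash
python3 -m inch '[0,0,-0.5,0, 0,0,-1,0, 0,0,-1.5,0, 0,0,-2,0, 0,0,-2,0]' >/dev/null
python3 -m inch '[0,0,-2,0, 0,0,-1,0, 0,0,0,0, 0,0,0,0, 0,0,0,0]' |sed -n 2,6p
python3 - <<'E'
from h import *
ci=eyes.camera_info("wrist");a=eyes.read_camera("wrist")[:,:,::-1];t=eyes.read_camera("top")[:,:,::-1]
c2=eyes.camera_info("top")
f=pix(ci,(.5085,.075,.114));print("knob top pred",f,"top",pix(c2,(.5085,.075,.114),False))
y0=int(np.clip(f[1]-100,0,280));x0=int(np.clip(f[0]-150,0,340))
o=np.hstack([cv2.resize(a[y0:y0+200,x0:x0+300],(600,400)),cv2.resize(t[145:285,250:350],(200,280))[:400] if 0 else cv2.copyMakeBorder(cv2.resize(t[145:285,250:350],(200,280)),0,120,0,0,cv2.BORDER_CONSTANT)])
cv2.imwrite("pics/end.png",o);print(x0,y0)
E
```

```text
tcp_pos: [0.5082, 0.0748, 0.1892]
orientation: [-0.0, 0.766, 0.643, -0.001]
wrist_force: [0.3, -0.0, -0.4]
finger_gap: 0.0554
grip_force: 0.0
knob top pred [320.03112876 245.39559972] top [314.25826418 249.90353185]
170 145
```

View pics/end.png

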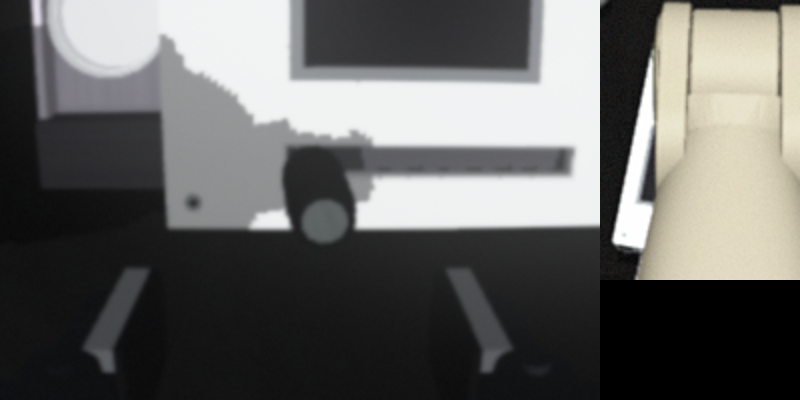

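The tray is out and the pin stands at the slot's front end. Its knob top is at pixel (332,255), against (320,245) predicted for a fully upright pin. I'll work out the lean.

Run:
```python
from h import *
ci=eyes.camera_info("wrist")
k=onz(ci,(332,255.5),.1137,True);print(k,"offset mm",(k-[.5085,.075])*1000,"lean",np.linalg.norm(k-[.5085,.075])/.073)
for z in(.041,.0665):print(pix(ci,(.5085,.075,z)))
print("slot front z.066",onz(ci,(170+286/2,145+161/2),.066,True))
```

```text
[0.51398184 0.0676762 ] offset mm [ 5.48183591 -7.32380163] lean 0.12531708354955537
[320.30383223 216.11805085]
[320.4083701  224.59276231]
slot front z.066 [0.50321554 0.07512185]
```

```bash
python3 -c "
from h import *
show();print(env.hand_in())"
```

```text
t28.73 tcp [0.5079 0.0748 0.1887] F [ 0.1  0.3 -0.9] T [ 0.08 -0.03  0.01] gap 0.0555 grip 0 Rz [ 0.985 -0.173 -0.002] [-0.01  0.22 -0.21  1.14 -0.    1.73]
the job is handed in; nothing more can be done
None
```

I handed the job in at 28.7 s, verdict not reported: the carrier is out at its front stop and the pin stands released in the hole, leaning about 0.13 rad (limit 0.2), with readings at the wrist peaking near 19 N (limit 25 N at the pin) and the beaker, timer and marker left alone.

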